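Unpack the serving pail by its handle

ROBOT

A 6-joint arm with a two-finger parallel gripper is mounted at the origin on the work surface; the furniture and walls round the work are solid. World frame = base frame: x ahead of the robot, y to its left, z up, the work surface at z = 0. Lengths are in m, angles in rad, forces in N, time in s.
With the tool pointing down it reaches from about 0.35 to 0.725 m from the base axis. Payload 6 kg.
Tool frame: the origin (TCP) lies midway between the tips of the shut fingers; the grasp point (between the pads) lies 19 mm behind it (grip_depth is the z of the grasp point in the tool frame, in m); z points along the fingers, y is the line along which they close (so a half turn about z gives the same grasp; the last joint's range is limited). The gripper opens to 85 mm and grips with 20 to 120 N. Pads are 22 mm wide; open, the fingers measure 114 mm over their backs; the gripper's body (76 mm by 85 mm) begins 54 mm behind the grasp point. The pads swing forward as they close: fully open they stand 13 mm farther back than shut.
Start: joints at [-0.857, 0.04, 0.085, 0, -1.615, -0.334], TCP at [0.222, -0.557, 0.231] pointing down, gripper open.
Joint ranges: [-2.56, 2.56], [-1.29, 2.01], [-1.08, 1.49], [-3.29, 1.98], [-2.81, -0.18], [-2.99, 2.99]. Speed limits (rad/s): [2.57, 2.57, 3.01, 3.14, 3.14, 3.14].

INTERFACE

Orientations are given as [roll, pitch, yaw] about the fixed x, y, z axes, in that order (R = Rz(yaw) Ry(pitch) Rx(roll)).
In Python, from station import state, snapshot, finish_job, cut_out, tip_of, grip_depth gives the robot as it stands. The module is installed in compiled form; this text tells all that it offers.
- The arm moves only by the tool drive_tool, never from a script. Its argument "commands" is a list of rows, each an object with "angular": the turn, a rotation vector about the tool's x, y, z in units of 90 degrees (1.0 is 90 degrees), a list of three; "xyz": the shift along the tool's x, y, z in units of 0.6 m (1.0 is 0.6 m), a list of three; "claw": the opening, from 0 (shut) to 1 (fully open). A call has 1 to 12 rows; each row is the pose to reach, as a shift and turn from the pose commanded when the call began, along the tool's axes at that moment; what a row does not reach only later rows make up. A row lasts 1/10 s, in which the tool goes at most 50 mm and 8.59 degrees, less where a joint would pass 70% of its speed; a pose out of reach is approached as far as the arm can. A call with a number of a shift or a turn outside -1 to 1 is refused whole. A call with a gripper value outside its range is refused whole. The fingers move at their own pace and stop on an object; the grip force is fixed at half the most. Time passes only in rows, so rows that repeat a pose let the fingers close. It gives the time, the measured TCP pose, the force, the opening and the grip force at its end, in the units of the state.
- state(): the state, without advancing time (a new reading comes with each control period).
- snapshot(name): name is "side" or "top" or "wrist"; returns a dict with "color" (384x512x3 uint8, red, green, blue), "fov_y" (degrees; the focal length in pixels is half the picture's height over the tangent of half this angle, whatever the lens; pixels are square), "cx", "cy" (the principal point, pixels), "cam_to_world" (4x4, takes a point from camera to world coordinates); the wrist camera has in their place "mount" (4x4, takes a point from camera to tool coordinates, whose origin is the TCP and whose axes are the flange's). Camera axes: x right, y down, z forward; pixel columns grow to the right and rows downward; lengths in m; the calibration is good to about 2 mm. A picture is of the moment at which its call begins: read the wrist's pose just before it. There is no depth.
- finish_job(): hands the job in; it is judged then, once.
Trained networks look in the newest picture that a camera, given by its name, has taken for a name from the list of things; names that differ only in an ending like _2 or _b are one class to them, and where a whole thing is asked for, a point or a joint stands for the part that bears it (a point fixed in the world has none). Each returns a list of dicts, best first, with "confidence" (0 to 1); they miss things now and then, are a little off and sometimes report something else, mostly with a low value. They report only what shows in the picture. A call takes as long as a camera call. They do not tell look-alikes from the thing itself.
- cut_out(camera, target): "mask" (384x512 bool, what is visible of it).
- tip_of(camera, target): "centre" ([x, y, z] in m, in the coordinates of the camera as it stood for that picture, good to about 4 mm: a listed point, or the origin of a listed thing).
The state is a dict: "time_s": time; "qpos": joint angles; "qvel": joint speeds; "joint_torque": joint torques, N m; "position": TCP position; "orientation": TCP orientation; "contact_force": force on the tool from outside, world axes, zero at the start; "moment": the same for the moment, N m; "gripper_width": finger opening in m; "grasp_force": force on a finger pad.
Only numpy, scipy, OpenCV 4.12 (cv2) and the standard library are available. Lean on these libraries where they do the work, as an engineer would, in place of code of your own. Each camera call takes 0.05 s, during which the arm holds its last target. There are 200 camera calls.

TASK

Swing up the folded handle of the small steel serving pail, lift the pail by that handle out of its moulded packing tray without dragging the tray along, and set it down gently and upright in the middle of the empty plate, letting go only once it stands there. Then fold the handle down again, to either side, and leave the spoon, fork and pepper mill where they are.

Things in the scene. Friction and masses are not known exactly. Their poses are not given: they have to be found in the camera images.
- pail: small open steel pail, 95 mm tall, outer diameter 72 mm at the base and 90 mm at the rim, wall 3 mm, mass 0.25 to 0.5 kg; origin at the centre of its underside, z up its axis, y along the handle's pivot axis. It stands in the tray's cavity at the start; the handle leans to the pail's +x side
- bail (a joint): angle of the pail's handle (bail): 0 = straight up along the pail's axis, positive = leaning to the pail's +x side, negative = to its -x side, stops at +1.2 and -1.2 (folded down). The pivots lie 83 mm above the pail's underside; slight friction keeps the handle where it is left
- bail_grip (a point): centre of the handle's wooden grip, a round bar 12 mm in diameter and 36 mm long that runs along the pail's y axis, 62 mm from the pivot axis; the rest of the handle is 5 mm wire. Folded down, the grip lies just outside and a little above the rim, only about 4 mm clear of it; standing up, it is 145 mm above the pail's underside
- tray: loose square packing tray of moulded grey plastic, 150 x 150 x 45 mm, 0.7 kg, origin at the centre of its underside; in its middle a round cavity 81.5 mm wide and 35 mm deep (its floor 10 mm above the table) that surrounds the pail's foot with about 2 mm of play at the top
- plate: loose empty glass plate with a gold rim, 222 mm in diameter, 21 mm tall at the rim, flat in the middle (about 106 mm across, 4 mm above the table); origin at the centre of its underside
- spoon: loose spoon with gilt handle, 203 x 41 x 16 mm, origin at the centre of its underside, lying along its x axis; a bystander
- fork: loose fork with gilt handle, 183 x 23 x 12 mm, origin at the centre of its underside, lying along its x axis; a bystander
- mill: loose wooden pepper mill, 56 mm in diameter, 163 mm tall, standing, origin at the centre of its underside; a bystander
Things that resemble listed ones, but are neither listed nor needed, are in the scene too. Of the things that look like the pail, the larger one is meant.

How it is judged:
By the outcome, as a careful person would: the job done as asked, in the order asked, and still so for the second after the job is handed in, with the robot touching nothing.
It also fails if it takes over 72 s, if anything falls off the work surface, if the arm or the gripper's body presses on something with over 40 N, if the wrist force passes 120 N, or if a joint passes its speed limit or range.

## Working session

There is one attempt and no reset: what is moved stays moved. The work goes in short steps, Python scripts to look and compute and a tool call to move; the robot and the scene stay as the last step left them, time stands still between calls to the robot, and variables do not carry over. Pictures are saved under pics/ and viewed, at most 10 in all, crops included, and the job is handed in when it is done.

Besides the shell and the picture viewer there is one more tool, called after ">>>" in YAML: its name, and indented under it one key for each argument. drive_tool: Moves the arm, as the interface text tells. Its arguments: {"type":"object","properties":{"commands":{"type":"array"}},"required":["commands"]}

```bash
mkdir -p pics; cat > h.py <<'E'
import numpy as np, cv2
from scipy.spatial.transform import Rotation as R
from station import state, snapshot, finish_job, cut_out, tip_of, grip_depth
def save(s,n): cv2.imwrite('pics/'+n+'.png', s['color'][:,:,::-1])
def T_tool(st):
    T=np.eye(4); T[:3,:3]=R.from_euler('xyz',st['orientation']).as_matrix(); T[:3,3]=st['position']; return T
def cam(name):
    st=state(); s=snapshot(name)
    s['T']=s['cam_to_world'] if name!='wrist' else T_tool(st)@s['mount']
    s['f']=s['color'].shape[0]/2/np.tan(np.radians(s['fov_y'])/2); return s
def w(s,p): return s['T'][:3,:3]@np.array(p)+s['T'][:3,3]
def ray(s,u,v):
    d=s['T'][:3,:3]@np.array([(u-s['cx'])/s['f'],(v-s['cy'])/s['f'],1]); return s['T'][:3,3],d/np.linalg.norm(d)
def px(s,P):
    c=s['T'][:3,:3].T@(np.array(P)-s['T'][:3,3]); return c[:2]/c[2]*s['f']+[s['cx'],s['cy']]
def tri(rs):
    A=sum(np.eye(3)-np.outer(d,d) for o,d in rs); b=sum((np.eye(3)-np.outer(d,d))@o for o,d in rs); return np.linalg.solve(A,b)
E
cat > a.py <<'E'
from h import *
np.set_printoptions(precision=4,suppress=True)
print(state(), grip_depth)
ims=[]
for c in ['side','top']:
    s=cam(c); ims.append(s['color'])
    print(c,s['fov_y'],s['T'][:3,3],s['T'][:3,2])
    for t in ['pail','bail_grip','tray','plate','spoon','fork','mill']:
        for r in tip_of(c,t)[:3]:
            p=w(s,r['centre']); print(t,round(r['confidence'],2),p,px(s,p))
cv2.imwrite('pics/top.png',ims[1][:,:,::-1]);cv2.imwrite('pics/side.png',ims[0][:,:,::-1])
E
python3 a.py
```

```text
{'time_s': 0.0, 'qpos': array([-0.8573,  0.0408,  0.0838, -0.0005, -1.6155, -0.3337]), 'qvel': array([-0.0001, -0.0006, -0.0001,  0.0005, -0.0008,  0.0011]), 'joint_torque': array([ -0.0001, -36.8189,  34.74  ,   6.9317,  -0.0054,   0.    ]), 'position': array([ 0.2224, -0.5569,  0.2302]), 'orientation': array([ 3.1398, -0.0001, -2.7618]), 'contact_force': array([-0.9317,  0.1544, -0.1894]), 'moment': array([0.0286, 0.0346, 0.0113]), 'grasp_force': 0.0, 'gripper_width': 0.08501444371094964} -0.0187
side 43.42356215399443 [0.2882 1.0811 0.9195] [ 0.0661 -0.8104 -0.5821]
pail 0.88 [0.4147 0.2534 0.0073] [238.1109 286.7244]
pail 0.83 [0.2437 0.2657 0.0039] [306.3656 295.5331]
bail_grip 0.74 [0.364  0.2639 0.1159] [257.6034 259.5127]
bail_grip 0.45 [0.248  0.2721 0.1016] [306.6947 269.1337]
tray 0.94 [ 0.4151  0.2535 -0.001 ] [238.0439 289.0209]
plate 0.93 [ 0.424  -0.2428 -0.0032] [253.0619 177.6686]
spoon 0.57 [0.411  0.0259 0.0028] [248.7769 228.8523]
fork 0.46 [ 0.4358 -0.0378 -0.0006] [242.7474 215.4568]
fork 0.29 [0.4159 0.2535 0.0013] [237.7031 288.3691]
mill 0.7 [ 0.5122 -0.4251  0.0025] [233.7889 147.0762]
top 50.95770462115533 [ 0.2809 -0.0605  1.2885] [ 0.0944 -0.0277 -0.9951]
pail 0.91 [0.4172 0.2567 0.0101] [152.9609 182.0027]
pail 0.9 [ 0.2427  0.2686 -0.0025] [147.6435 237.2849]
bail_grip 0.69 [0.3649 0.2644 0.1195] [140.1805 195.7239]
bail_grip 0.63 [0.2471 0.271  0.1013] [137.6621 236.6288]
tray 0.76 [0.417  0.2599 0.0002] [152.7119 182.4017]
plate 0.59 [ 0.4287 -0.2365 -0.0018] [307.6289 182.2721]
spoon 0.78 [0.4105 0.0257 0.0009] [226.1719 185.9857]
fork 0.59 [ 0.4332 -0.0362 -0.0022] [245.6817 179.516 ]
mill 0.95 [ 0.5121 -0.4175 -0.0005] [363.1852 158.0564]
```

View pics/top.png

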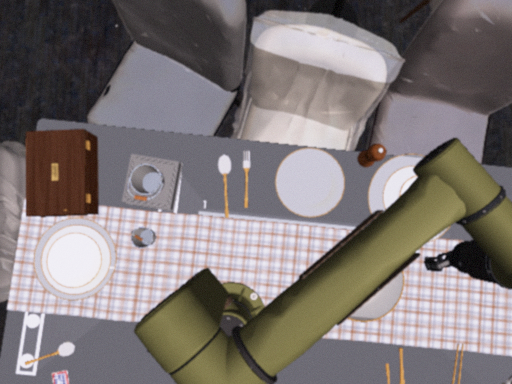

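View pics/side.png

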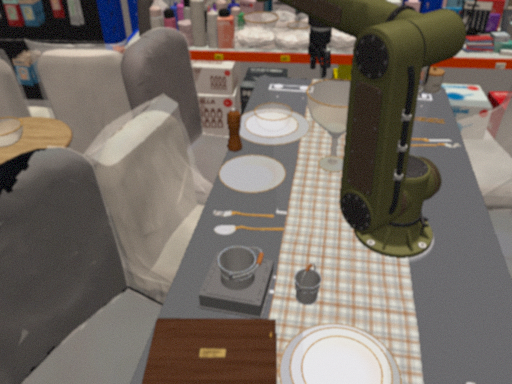

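The top view shows the pail in its tray at px (147,180), with the orange grip at (138,198). The small look-alike is at (143,237), the plate at (310,182) and the mill at (372,155). The side view also shows a goblet on the runner with its foot near (333,168), so I'll locate that before planning the path.

```bash
cat >> h.py <<'E'
def cmd(pos,yaw,T0=None,rx=0.0):
    """shift/turn in units from pose now to TCP pos, tool down, yaw deg (rx: extra tilt about tool x, deg)"""
    T=T_tool(state()) if T0 is None else T0
    Rt=R.from_euler('xyz',[np.pi,0,np.radians(yaw)])*R.from_euler('x',rx,degrees=True)
    d=T[:3,:3].T@(np.array(pos)-T[:3,3])/0.6
    a=(R.from_matrix(T[:3,:3]).inv()*Rt).as_rotvec()/(np.pi/2)
    print('xyz',np.round(d,4).tolist(),'ang',np.round(a,4).tolist())
E
python3 - <<'E'
from h import *
s=cam('side')
o,d=ray(s,333,169); b=o-d*o[2]/d[2]; print('goblet foot',b)
for h in (.15,.2,.25,.3): print(h,px(s,b+[0,0,h]))
w_=cam('wrist'); print(w_['mount'].round(3), w_['fov_y'])
cmd((.222,-.557,.42),-158.2)
cmd((.46,-.17,.42),-120)
cmd((.36,.22,.33),-99)
E
```

```text
goblet foot [ 0.15487917 -0.31150794  0.        ]
0.15 [336.9180192 130.6022005]
0.2 [338.32284236 116.83449917]
0.25 [339.78183701 102.53590058]
0.3 [341.2981981   87.67509306]
[[ 0.001 -0.952 -0.305  0.078]
 [ 1.     0.001  0.     0.001]
 [ 0.    -0.305  0.952 -0.143]
 [ 0.     0.     0.     1.   ]] 66.29806257854541
xyz [0.0006, 0.0006, -0.3146] ang [0.0001, 0.0, -0.0004]
xyz [-0.6069, 0.4526, -0.3145] ang [0.0001, 0.0, -0.4249]
xyz [-0.6931, 1.1181, -0.1645] ang [0.0001, 0.0, -0.6582]
```

>>> drive_tool:
  commands:
    - {"angular": [0, 0, 0], "xyz": [0, 0, -0.1], "claw": 1}
    - {"angular": [0, 0, 0], "xyz": [0, 0, -0.2], "claw": 1}
    - {"angular": [0, 0, 0], "xyz": [0, 0, -0.315], "claw": 1}
    - {"angular": [0, 0, -0.2], "xyz": [-0.3035, 0.2263, -0.315], "claw": 1}
    - {"angular": [0, 0, -0.42], "xyz": [-0.607, 0.4526, -0.315], "claw": 1}
    - {"angular": [0, 0, -0.42], "xyz": [-0.607, 0.4526, -0.315], "claw": 1}
    - {"angular": [0, 0, -0.42], "xyz": [-0.607, 0.4526, -0.315], "claw": 1}
    - {"angular": [0, 0, -0.42], "xyz": [-0.607, 0.4526, -0.315], "claw": 1}
    - {"angular": [0, 0, -0.42], "xyz": [-0.607, 0.4526, -0.315], "claw": 1}
    - {"angular": [0, 0, -0.42], "xyz": [-0.607, 0.4526, -0.315], "claw": 0.6}
    - {"angular": [0, 0, -0.42], "xyz": [-0.607, 0.4526, -0.315], "claw": 0.6}
    - {"angular": [0, 0, -0.42], "xyz": [-0.607, 0.4526, -0.315], "claw": 0.6}

```text
time_s: 2.1
position: [0.4573, -0.1733, 0.4204]
orientation: [-3.141, 0.001, -2.102]
contact_force: [0.9, -0.0, 0.3]
gripper_width: 0.0515
grasp_force: 0.0
```

```bash
python3 - <<'E'
from h import *
print(state()['position'],state()['qpos'],state()['contact_force'])
cmd((.38,.22,.33),-99)
E
```

```text
[ 0.45730556 -0.17328667  0.42042625] [ 5.12826028e-02 -1.48338384e-01  2.57758144e-01  1.23938507e-06
 -1.97582470e+00 -5.82335704e-01] [ 0.87252288 -0.03943331  0.32201587]
xyz [-0.4999, 0.4432, 0.1506] ang [-0.0006, 0.0003, -0.2381]
```

>>> drive_tool:
  commands:
    - {"angular": [0, 0, -0.12], "xyz": [-0.25, 0.2216, 0.0], "claw": 0.6}
    - {"angular": [0, 0, -0.238], "xyz": [-0.5, 0.4432, 0.15], "claw": 0.6}
    - {"angular": [0, 0, -0.238], "xyz": [-0.5, 0.4432, 0.15], "claw": 0.6}
    - {"angular": [0, 0, -0.238], "xyz": [-0.5, 0.4432, 0.15], "claw": 0.6}
    - {"angular": [0, 0, -0.238], "xyz": [-0.5, 0.4432, 0.15], "claw": 0.6}
    - {"angular": [0, 0, -0.238], "xyz": [-0.5, 0.4432, 0.15], "claw": 0.6}
    - {"angular": [0, 0, -0.238], "xyz": [-0.5, 0.4432, 0.15], "claw": 0.6}
    - {"angular": [0, 0, -0.238], "xyz": [-0.5, 0.4432, 0.15], "claw": 0.6}
    - {"angular": [0, 0, -0.238], "xyz": [-0.5, 0.4432, 0.15], "claw": 0.6}
    - {"angular": [0, 0, -0.238], "xyz": [-0.5, 0.4432, 0.15], "claw": 0.6}
    - {"angular": [0, 0, -0.238], "xyz": [-0.5, 0.4432, 0.15], "claw": 0.6}
    - {"angular": [0, 0, -0.238], "xyz": [-0.5, 0.4432, 0.15], "claw": 0.6}

```text
time_s: 3.3
position: [0.38, 0.2172, 0.3308]
orientation: [-3.141, 0.001, -1.73]
contact_force: [0.0, 0.1, -0.9]
gripper_width: 0.0514
grasp_force: 0.0
```

```bash
cat > look.py <<'E'
import sys
from h import *
np.set_printoptions(precision=4,suppress=True)
st=state(); print(st['position'],st['orientation'],st['qpos'])
s=cam('wrist'); save(s,sys.argv[1])
np.savez('pics/'+sys.argv[1]+'.npz',T=s['T'],f=s['f'],cx=s['cx'],cy=s['cy'])
for t in sys.argv[2:]:
    for r in tip_of('wrist',t)[:3]:
        p=w(s,r['centre']); print(t,round(r['confidence'],2),p,px(s,p))
# orange grip pixels
hsv=cv2.cvtColor(s['color'],cv2.COLOR_RGB2HSV)
m=((hsv[...,0]<18)&(hsv[...,1]>140)&(hsv[...,2]>80)).astype('uint8')
n,l,stt,c=cv2.connectedComponentsWithStats(m)
for i in range(1,n):
    if stt[i,4]>40:
        ys,xs=np.where(l==i); (cc,wh,a)=cv2.minAreaRect(np.c_[xs,ys].astype(np.float32)); print('orange',stt[i,4],c[i],cc,wh,a)
E
python3 look.py w1 pail bail_grip tray
```

```text
[0.38   0.2172 0.3308] [-3.1406  0.0012 -1.7297] [ 0.9851 -0.3585 -0.0846  0.0004 -1.8432 -1.144 ]
pail 0.92 [0.4145 0.2562 0.01  ] [238.7603 176.5645]
pail 0.73 [0.2436 0.2678 0.0011] [342.815  166.0876]
bail_grip 0.83 [0.2453 0.2657 0.1004] [362.4954 181.3727]
bail_grip 0.59 [0.3593 0.2665 0.1175] [277.8104 198.9971]
```

View pics/w1.png

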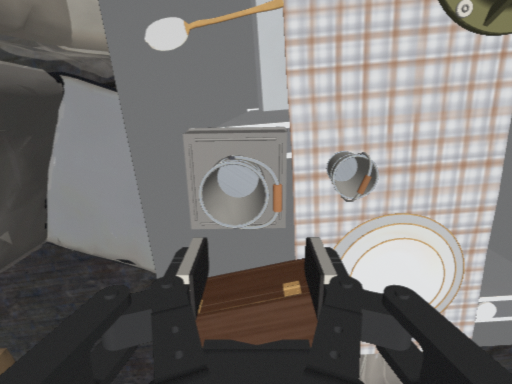

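The wrist view shows the pail mouth at px (235,193) and the brown grip at (278,198), upright in the image. The gripper reaches the grip with its closing line across the bar. I'll measure the grip more precisely from two wrist places and the fixed cameras.

```bash
cat > seg.py <<'E'
from h import *
np.set_printoptions(precision=4,suppress=True)
def grip(s,P,rad):
    u,v=px(s,P); hsv=cv2.cvtColor(s['color'],cv2.COLOR_RGB2HSV)
    m=((hsv[...,0]<20)&(hsv[...,1]>110)&(hsv[...,2]>60)).astype('uint8')
    yy,xx=np.mgrid[:384,:512]; m[(xx-u)**2+(yy-v)**2>rad**2]=0
    n,l,st,c=cv2.connectedComponentsWithStats(m)
    i=1+np.argmax(st[1:,4]); ys,xs=np.where(l==i); q=np.c_[xs,ys].astype(float)
    cv=np.cov(q.T); e,V=np.linalg.eigh(cv); ax=V[:,1]; L=np.ptp(q@ax)
    return q.mean(0),ax,L,st[i,4]
E
python3 - <<'E'
from seg import *
P=[.3625,.265,.1175]; rs=[]; S=[]
for c,r in (('side',16),('top',16),('wrist',28)):
    s=cam(c); g=grip(s,P,r); print(c,px(s,P),g); rs.append(ray(s,*g[0])); S.append(s)
    if c=='wrist': e=[ray(s,*(g[0]+k*g[1]*g[2]/2)) for k in(-1,1)]
    for t in cut_out(c,'bail_grip')[:2]: print(t['confidence'],t['mask'].sum())
P=tri(rs);print(P, tri([rs[0],rs[2]]), tri(rs[:2]))
z=P[2]; q=[o+d*(z-o[2])/d[2] for o,d in e]; d=q[1]-q[0]; print(q,np.linalg.norm(d),np.degrees(np.arctan2(d[1],d[0])))
# rim from wrist: ellipse check, project predicted rim circle
s=S[2]; im=s['color'].copy()
im2=cv2.resize(im[120:270,160:340],None,fx=4,fy=4)
cv2.imwrite('pics/crop1.png',im2[:,:,::-1])
E
```

```text
side [258.1985 259.3874] (array([259.7 , 257.72]), array([-0.265 ,  0.9643]), np.float64(10.437472309795368), np.int32(50))
0.73 178
0.56 49
top [140.1116 196.612 ] (array([140.5882, 197.5882]), array([-0.9967, -0.0815]), np.float64(10.881934679970186), np.int32(34))
0.41 60
0.37 32
wrist [274.6206 198.2167] (array([276.5234, 197.7523]), array([-0.0001,  1.    ]), np.float64(27.000432277240805), np.int32(214))
0.64 519
0.61 293
[0.3596 0.263  0.1212] [0.3596 0.2633 0.1215] [0.3593 0.2626 0.1208]
[array([0.3577, 0.2459, 0.1212]), array([0.3626, 0.2816, 0.1212])] 0.03606547343217284 82.22242982203973
```

View pics/crop1.png

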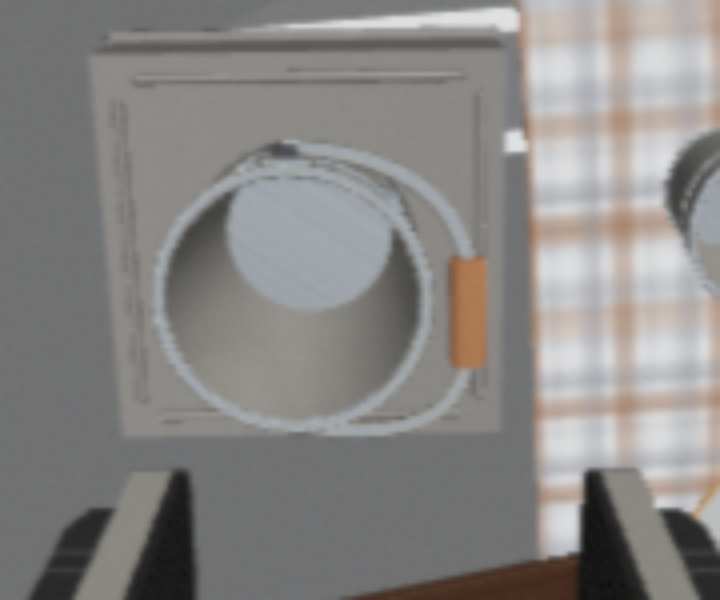

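The crop shows the pail rim as a circle centred at crop (294,296), which is full px (233.5,194). The grip spans crop y 257–368 at x 469, and the pivots sit at crop (285,150) and about (320,428).

```bash
python3 - <<'E'
from seg import *
s=cam('wrist')
def at(u,v,z): o,d=ray(s,u,v); return o+d*(z-o[2])/d[2]
c=at(233.6,194,.105); a=at(199,194,.105); b=at(268,194,.105)
print('rim centre',c,'dia',np.linalg.norm(a-b))
g=at(277.2,198.1,.1175); print('grip',g,'rel',g-c,np.linalg.norm((g-c)[:2]),np.degrees(np.arctan2(*(g-c)[1::-1])))
# side cam rim check: same rim circle in side view
t=cam('side'); print('rim centre side px',px(t,c))
crop=cv2.resize(t['color'][225:315,190:290],None,fx=6,fy=6)
th=np.linspace(0,2*np.pi,60)
for x in th:
    p=(px(t,c+.045*np.array([np.cos(x),np.sin(x),0]))-[190,225])*6+3; cv2.circle(crop,tuple(int(k) for k in p),1,(255,0,0),-1)
p=(px(t,g)-[190,225])*6+3; cv2.circle(crop,tuple(int(k) for k in p),4,(0,255,0),-1)
cv2.imwrite('pics/crop2.png',crop[:,:,::-1])
E
```

```text
rim centre [0.4148 0.2552 0.105 ] dia 0.09084629865133274
grip [0.3591 0.2655 0.1175] rel [-0.0557  0.0102  0.0125] 0.05659948133393255 169.57506781327862
rim centre side px [236.7597 259.0708]
```

View pics/crop2.png

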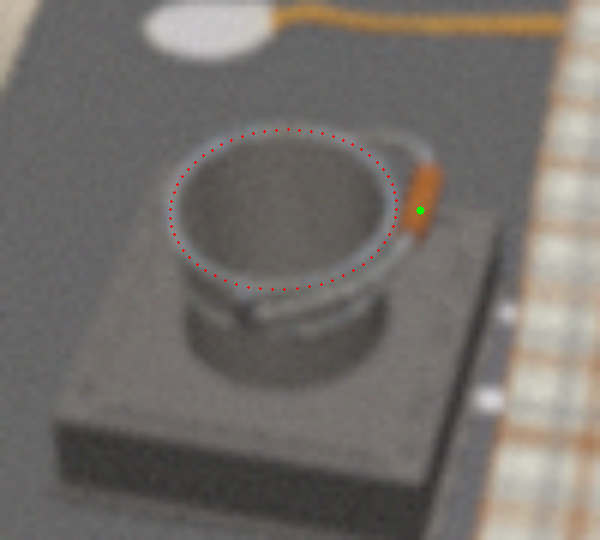

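The predicted rim (red) and grip (green) overlay the side picture well. That gives a rim centre of (0.415, 0.255, 0.105), a diameter of 91 mm, and pail +x at a heading of about 171°. The plan is to put the inner finger in the pail mouth and the outer finger outside the grip, then sweep along the handle's arc.

```bash
cat >> h.py <<'E'
C=np.array([.4148,.2552]); e=np.array([np.cos(np.radians(171)),np.sin(np.radians(171))])
def pe(ee,z): return [*(C+ee*e),z]
E
python3 - <<'E'
from h import *
cmd(pe(.058,.20),-99); cmd(pe(.058,.105),-99); cmd(pe(.0381,.105),-99)
T=T_tool(state()); T[:3,3]=pe(.0381,.103); print('arc from there')
for th in (1,.8,.6,.4,.2,0): cmd(pe(.062*np.sin(th)-.0197,.093+.062*np.cos(th)-.012),-99,T)
E
```

```text
xyz [-0.0702, 0.0483, 0.2164] ang [0.0, 0.0, -0.0002]
xyz [-0.0702, 0.0483, 0.3747] ang [0.0, 0.0, -0.0002]
xyz [-0.0702, 0.0151, 0.3747] ang [0.0, 0.0, -0.0002]
arc from there
xyz [-0.0, -0.0094, -0.0192] ang [0.0, 0.0, -0.0002]
xyz [-0.0, -0.0222, -0.0353] ang [0.0, 0.0, -0.0002]
xyz [-0.0, -0.038, -0.0486] ang [0.0, 0.0, -0.0002]
xyz [-0.0, -0.0561, -0.0585] ang [0.0, 0.0, -0.0002]
xyz [-0.0, -0.0758, -0.0646] ang [0.0, 0.0, -0.0002]
xyz [-0.0, -0.0963, -0.0667] ang [0.0, 0.0, -0.0002]
```

>>> drive_tool:
  commands:
    - {"angular": [0, 0, 0], "xyz": [-0.07, 0.0483, 0.0], "claw": 0.6}
    - {"angular": [0, 0, 0], "xyz": [-0.07, 0.0483, 0.1], "claw": 0.6}
    - {"angular": [0, 0, 0], "xyz": [-0.07, 0.0483, 0.18], "claw": 0.6}
    - {"angular": [0, 0, 0], "xyz": [-0.07, 0.0483, 0.216], "claw": 0.6}
    - {"angular": [0, 0, 0], "xyz": [-0.07, 0.0483, 0.216], "claw": 0.6}

```text
time_s: 4.4
position: [0.3559, 0.2628, 0.1956]
orientation: [3.137, -0.007, -1.728]
contact_force: [0.5, 0.4, 1.0]
gripper_width: 0.0512
grasp_force: 0.0
```

```bash
python3 look.py w2 pail; python3 - <<'E'
from seg import *
s=cam('wrist'); a=s['color']; g=grip(s,[.359,.264,.118],45); print(g, px(s,[.359,.264,.118]))
o,d=ray(s,*g[0]); print(o+d*(.117-o[2])/d[2])
cv2.imwrite('pics/w2b.png',a[:,:,::-1])
E
```

```text
[0.3559 0.2628 0.1956] [ 3.1374 -0.0068 -1.7277] [ 1.0947 -0.389  -0.3549 -0.0019 -1.6126 -1.2516]
pail 0.73 [0.4175 0.2562 0.0103] [200.9955 173.2748]
pail 0.61 [0.2445 0.268  0.0004] [349.842  158.5188]
(array([252.8571, 198.7831]), array([0.0239, 0.9997]), np.float64(42.2270931733637), np.int32(567)) [254.1972 198.424 ]
[0.3602 0.2645 0.117 ]
```

View pics/w2.png

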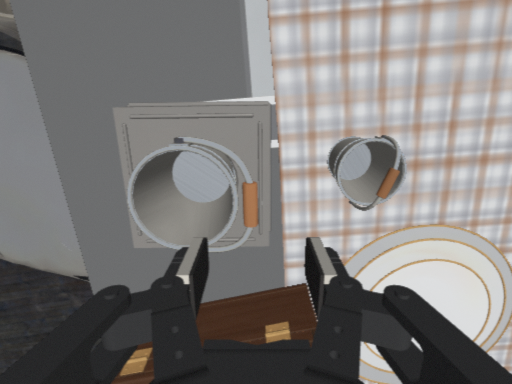

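The wrist view shows the grip at (251,204), midway between the fingers, and the pail mouth at (183,197). The inner finger is clear of the rim on the way down, so I'm descending.

>>> drive_tool:
  commands:
    - {"angular": [0, 0, 0], "xyz": [0, -0.003, 0.04], "claw": 0.6}
    - {"angular": [0, 0, 0], "xyz": [0, -0.003, 0.08], "claw": 0.6}
    - {"angular": [0, 0, 0], "xyz": [0, -0.003, 0.11], "claw": 0.6}
    - {"angular": [0, 0, 0], "xyz": [0, -0.003, 0.135], "claw": 0.6}
    - {"angular": [0, 0, 0], "xyz": [0, -0.003, 0.155], "claw": 0.6}
    - {"angular": [0, 0, 0], "xyz": [0, -0.003, 0.1605], "claw": 0.6}
    - {"angular": [0, 0, 0], "xyz": [0, -0.003, 0.1605], "claw": 0.6}
    - {"angular": [0, 0, 0], "xyz": [0, -0.003, 0.1605], "claw": 0.6}

```text
time_s: 5.35
position: [0.3597, 0.2643, 0.105]
orientation: [-3.141, 0.001, -1.728]
contact_force: [-0.0, -0.4, -0.6]
gripper_width: 0.0514
grasp_force: 0.0
```

>>> drive_tool:
  commands:
    - {"angular": [0, 0, 0], "xyz": [0, -0.015, 0], "claw": 0.6}
    - {"angular": [0, 0, 0], "xyz": [0, -0.027, 0], "claw": 0.6}
    - {"angular": [0, 0, 0], "xyz": [0, -0.032, -0.002], "claw": 0.6}
    - {"angular": [0, 0, 0], "xyz": [0, -0.038, -0.01], "claw": 0.6}
    - {"angular": [0, 0, 0], "xyz": [0, -0.044, -0.019], "claw": 0.6}
    - {"angular": [0, 0, 0], "xyz": [0, -0.05, -0.027], "claw": 0.6}
    - {"angular": [0, 0, 0], "xyz": [0, -0.057, -0.035], "claw": 0.6}
    - {"angular": [0, 0, 0], "xyz": [0, -0.065, -0.042], "claw": 0.6}
    - {"angular": [0, 0, 0], "xyz": [0, -0.073, -0.049], "claw": 0.6}
    - {"angular": [0, 0, 0], "xyz": [0, -0.073, -0.049], "claw": 0.6}

```text
time_s: 6.35
position: [0.4033, 0.2571, 0.1341]
orientation: [-3.141, 0.001, -1.729]
contact_force: [-0.3, -0.3, 1.0]
gripper_width: 0.0514
grasp_force: 0.6
```

```bash
python3 look.py w3 pail bail_grip; python3 - <<'E'
from h import *
a=cam('side')['color'][195:325,180:310]; b=cv2.imread('pics/w3.png')
a=cv2.resize(a,None,fx=2.95,fy=2.95)[:384,:,::-1]
cv2.imwrite('pics/m3.png',np.hstack([a[:383],b[:383]])[:, :900])
i=cv2.imread('pics/m3.png'); cv2.imwrite('pics/m3.png',cv2.resize(i,(798,int(798*i.shape[0]/i.shape[1]))))
E
```

```text
[0.4033 0.2571 0.1341] [-3.1409  0.0007 -1.7287] [ 0.9913 -0.2861 -0.3891  0.0003 -1.4669 -1.1492]
pail 0.83 [ 0.2448  0.2678 -0.0021] [418.4689 166.9796]
pail 0.77 [0.4143 0.2556 0.0145] [243.5795 186.0874]
bail_grip 0.87 [0.2448 0.2678 0.1002] [502.573 202.689]
bail_grip 0.78 [0.3843 0.2623 0.1445] [293.1721 261.9253]
```

View pics/m3.png

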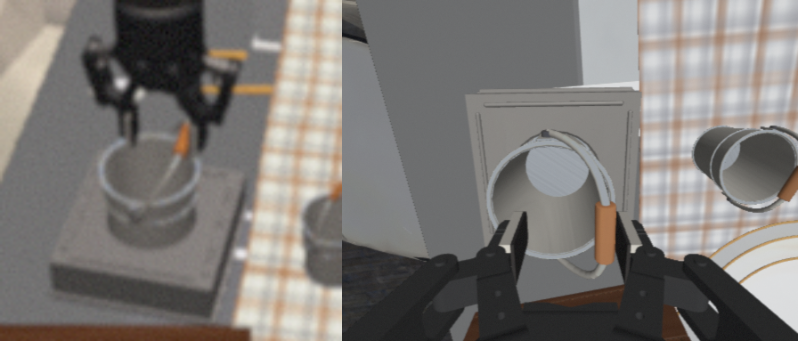

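The handle is following: the grip is now about half-way up, at (0.384, 0.262, 0.144), and it rests against the outer finger. The pail and tray haven't moved. I'll continue to upright, then recentre.

>>> drive_tool:
  commands:
    - {"angular": [0, 0, 0], "xyz": [0, -0.009, -0.0055], "claw": 0.6}
    - {"angular": [0, 0, 0], "xyz": [0, -0.018, -0.0095], "claw": 0.6}
    - {"angular": [0, 0, 0], "xyz": [0, -0.028, -0.013], "claw": 0.6}
    - {"angular": [0, 0, 0], "xyz": [0, -0.037, -0.0155], "claw": 0.6}
    - {"angular": [0, 0, 0], "xyz": [0, -0.046, -0.0175], "claw": 0.6}
    - {"angular": [0, 0, 0], "xyz": [0, -0.0525, -0.018], "claw": 0.6}
    - {"angular": [0, 0, 0], "xyz": [0, -0.0525, -0.018], "claw": 0.6}
    - {"angular": [0, 0, 0], "xyz": [0, -0.036, -0.012], "claw": 0.6}
    - {"angular": [0, 0, 0], "xyz": [0, -0.02, -0.003], "claw": 0.6}
    - {"angular": [0, 0, 0], "xyz": [0, -0.02, -0.003], "claw": 0.6}

```text
time_s: 7.55
position: [0.4128, 0.2552, 0.1341]
orientation: [3.14, -0.001, -1.727]
contact_force: [-0.5, -0.3, -0.7]
gripper_width: 0.0508
grasp_force: 0.0
```

```bash
python3 look.py w4 pail bail_grip; python3 - <<'E'
from h import *
for c in('side','top'):
    s=cam(c)
    for r in tip_of(c,'bail_grip')[:3]: print(c,r['confidence'],w(s,r['centre']))
E
```

```text
[0.4128 0.2552 0.1341] [ 3.1404 -0.0006 -1.7268] [ 0.9699 -0.2631 -0.3703 -0.0009 -1.4647 -1.1258]
pail 0.97 [0.2445 0.2692 0.0046] [432.0989 170.7916]
pail 0.94 [0.4141 0.255  0.013 ] [253.8909 185.5864]
bail_grip 0.64 [0.4152 0.2579 0.1536] [250.9714 273.4512]
side 0.61 [0.24771663 0.27188778 0.10201624]
side 0.42 [0.4189601  0.2584393  0.15616003]
top 0.53 [0.2493121  0.26698186 0.10272017]
top 0.42 [0.41554027 0.25626511 0.15788325]
```

View pics/w4.png

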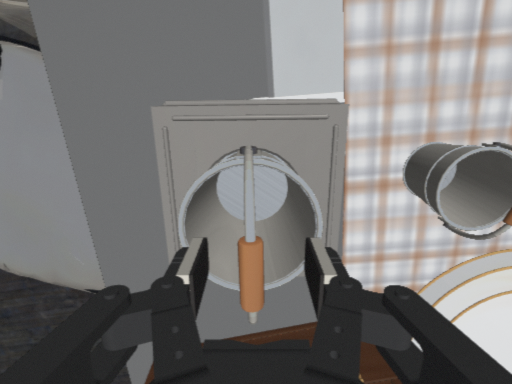

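The handle stands upright at px (251,273), between the fingers. I'll shift about 2 mm towards it and close.

>>> drive_tool:
  commands:
    - {"angular": [0, 0, 0], "xyz": [0, -0.003, 0], "claw": 0.4}
    - {"angular": [0, 0, 0], "xyz": [0, -0.003, 0], "claw": 0.3}
    - {"angular": [0, 0, 0], "xyz": [0, -0.003, 0], "claw": 0.2}
    - {"angular": [0, 0, 0], "xyz": [0, -0.003, 0], "claw": 0.0}
    - {"angular": [0, 0, 0], "xyz": [0, -0.003, 0], "claw": 0.0}
    - {"angular": [0, 0, 0], "xyz": [0, -0.003, 0], "claw": 0.0}
    - {"angular": [0, 0, 0], "xyz": [0, -0.003, 0], "claw": 0.0}
    - {"angular": [0, 0, 0], "xyz": [0, -0.003, 0], "claw": 0.0}

```text
time_s: 8.7
position: [0.4162, 0.2549, 0.1353]
orientation: [-3.141, 0.0, -1.728]
contact_force: [1.2, 0.2, 1.0]
gripper_width: 0.0102
grasp_force: 58.4
```

>>> drive_tool:
  commands:
    - {"angular": [0, 0, 0], "xyz": [0, 0, -0.005], "claw": 0}
    - {"angular": [0, 0, 0], "xyz": [0, 0, -0.01], "claw": 0}
    - {"angular": [0, 0, 0], "xyz": [0, 0, -0.017], "claw": 0}
    - {"angular": [0, 0, 0], "xyz": [0, 0, -0.025], "claw": 0}
    - {"angular": [0, 0, 0], "xyz": [0, 0, -0.033], "claw": 0}
    - {"angular": [0, 0, 0], "xyz": [0, 0, -0.041], "claw": 0}
    - {"angular": [0, 0, 0], "xyz": [0, 0, -0.05], "claw": 0}
    - {"angular": [0, 0, 0], "xyz": [0, 0, -0.06], "claw": 0}
    - {"angular": [0, 0, 0], "xyz": [0, 0, -0.07], "claw": 0}
    - {"angular": [0, 0, 0], "xyz": [0, 0, -0.08], "claw": 0}
    - {"angular": [0, 0, 0], "xyz": [0, 0, -0.085], "claw": 0}
    - {"angular": [0, 0, 0], "xyz": [0, 0, -0.085], "claw": 0}

```text
time_s: 9.9
position: [0.4163, 0.255, 0.1868]
orientation: [-3.141, 0.001, -1.728]
contact_force: [0.6, -0.8, -4.0]
gripper_width: 0.01
grasp_force: 58.4
```

```bash
python3 - <<'E'
from h import *
np.set_printoptions(precision=4,suppress=True)
st=state(); print(st['position'],st['contact_force'],st['gripper_width'])
for c in('side','top'):
    s=cam(c)
    for t in('tray','pail','plate'):
        for r in tip_of(c,t)[:2]: print(c,t,round(r['confidence'],2),w(s,r['centre']))
    save(s,'l_'+c)
s=cv2.imread('pics/l_side.png')[130:330,160:320]; cv2.imwrite('pics/l.png',cv2.resize(s,None,fx=3,fy=3))
E
```

```text
[0.4163 0.255  0.1868] [ 0.567  -0.8273 -4.0451] 0.00999377131117229
side tray 0.57 [ 0.4157  0.2538 -0.0029]
side pail 0.39 [ 0.4269 -0.2427 -0.0019]
side plate 0.6 [ 0.424  -0.2422 -0.0044]
top tray 0.6 [0.42   0.2601 0.0001]
top pail 0.96 [0.4189 0.2572 0.0569]
top pail 0.68 [ 0.2426  0.2698 -0.0025]
top plate 0.61 [ 0.4274 -0.239  -0.0038]
```

View pics/l.png

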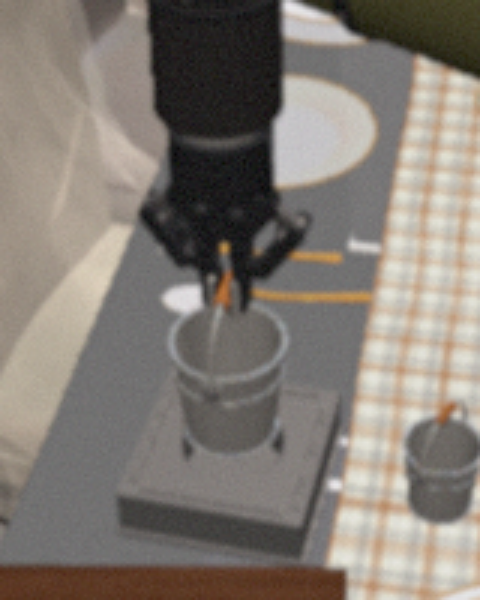

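The pail hangs clear of the tray cavity, with 4 N on the wrist. The tray and its neighbours haven't moved. Next is the plate centre, measured from its mask outline in both fixed views.

```bash
cat > plate.py <<'E'
from h import *
from scipy.optimize import least_squares
np.set_printoptions(precision=4,suppress=True)
th=np.linspace(0,2*np.pi,72,endpoint=False)
def fit(c):
    s=cam(c); r=cut_out(c,'plate'); best=[]
    for x in r:
        k,_=cv2.findContours(x['mask'].astype('uint8'),cv2.RETR_EXTERNAL,cv2.CHAIN_APPROX_NONE)
        k=max(k,key=len)[:,0].astype(float); 
        u0=px(s,[.426,-.24,.02]); 
        if np.linalg.norm(k.mean(0)-u0)>25: continue
        hull=cv2.convexHull(k.astype(np.float32))
        def f(p):
            q=np.array([px(s,[p[0]+.111*np.cos(t),p[1]+.111*np.sin(t),.021]) for t in th]).astype(np.float32)
            return [cv2.pointPolygonTest(hull,(float(a),float(b)),True) for a,b in q]
        o=least_squares(f,[.426,-.24],loss='soft_l1',diff_step=1e-3); print(c,x['confidence'],o.x,np.std(f(o.x)),np.mean(f(o.x)))
import sys
for c in sys.argv[1:]: fit(c)
E
python3 plate.py side top; python3 -c "
from h import *
cmd((.4163,.255,.245),-99); cmd((.45,0,.245),-99); cmd((.426,-.24,.245),-99)"
```

```text
side 0.83 [ 0.3837 -0.2446] 6.058336388913742 -9.11369532671862
top 0.76 [ 0.4261 -0.2413] 0.29516531128883444 -0.2710386396933654
xyz [-0.0003, -0.0002, -0.0981] ang [0.0, 0.0, -0.0002]
xyz [0.4106, -0.1223, -0.0982] ang [0.0, 0.0, -0.0002]
xyz [0.8119, -0.1455, -0.0982] ang [0.0, 0.0, -0.0002]
```

>>> drive_tool:
  commands:
    - {"angular": [0, 0, 0], "xyz": [0, 0, -0.03], "claw": 0}
    - {"angular": [0, 0, 0], "xyz": [0, 0, -0.065], "claw": 0}
    - {"angular": [0, 0, 0], "xyz": [0.01, -0.003, -0.09], "claw": 0}
    - {"angular": [0, 0, 0], "xyz": [0.03, -0.009, -0.1], "claw": 0}
    - {"angular": [0, 0, 0], "xyz": [0.06, -0.018, -0.1], "claw": 0}
    - {"angular": [0, 0, 0], "xyz": [0.1, -0.03, -0.1], "claw": 0}
    - {"angular": [0, 0, 0], "xyz": [0.15, -0.045, -0.1], "claw": 0}
    - {"angular": [0, 0, 0], "xyz": [0.2, -0.06, -0.1], "claw": 0}
    - {"angular": [0, 0, 0], "xyz": [0.25, -0.075, -0.1], "claw": 0}
    - {"angular": [0, 0, 0], "xyz": [0.3, -0.089, -0.1], "claw": 0}
    - {"angular": [0, 0, 0], "xyz": [0.35, -0.104, -0.1], "claw": 0}
    - {"angular": [0, 0, 0], "xyz": [0.41, -0.122, -0.1], "claw": 0}

```text
time_s: 11.7
position: [0.4493, -0.0012, 0.2457]
orientation: [3.141, 0.0, -1.728]
contact_force: [1.5, -0.2, -3.9]
gripper_width: 0.0103
grasp_force: 58.6
```

>>> drive_tool:
  commands:
    - {"angular": [0, 0, 0], "xyz": [0.05, -0.005, 0], "claw": 0}
    - {"angular": [0, 0, 0], "xyz": [0.1, -0.008, 0], "claw": 0}
    - {"angular": [0, 0, 0], "xyz": [0.15, -0.01, 0], "claw": 0}
    - {"angular": [0, 0, 0], "xyz": [0.2, -0.013, 0], "claw": 0}
    - {"angular": [0, 0, 0], "xyz": [0.25, -0.016, 0], "claw": 0}
    - {"angular": [0, 0, 0], "xyz": [0.3, -0.019, 0], "claw": 0}
    - {"angular": [0, 0, 0], "xyz": [0.34, -0.021, 0], "claw": 0}
    - {"angular": [0, 0, 0], "xyz": [0.37, -0.022, 0], "claw": 0}
    - {"angular": [0, 0, 0], "xyz": [0.39, -0.023, 0], "claw": 0}
    - {"angular": [0, 0, 0], "xyz": [0.401, -0.023, 0], "claw": 0}
    - {"angular": [0, 0, 0], "xyz": [0.401, -0.023, 0], "claw": 0}
    - {"angular": [0, 0, 0], "xyz": [0.401, -0.023, 0], "claw": 0}

```text
time_s: 12.9
position: [0.4258, -0.239, 0.246]
orientation: [3.142, 0.0, -1.728]
contact_force: [-0.0, 0.2, -2.7]
gripper_width: 0.0096
grasp_force: 58.6
```

```bash
python3 look.py w5 pail bail_grip plate mill; python3 plate.py top; python3 - <<'E'
from h import *
s=cam('side'); save(s,'s5')
for t in('pail','plate','mill'):
    for r in tip_of('side',t)[:2]: print(t,r['confidence'],w(s,r['centre']))
a=cv2.imread('pics/s5.png')[70:230,170:330]; b=cv2.imread('pics/w5.png')
cv2.imwrite('pics/m5.png',np.hstack([cv2.resize(a,(330,330)),cv2.resize(b,(440,330))]))
E
```

```text
[ 0.4258 -0.239   0.246 ] [ 3.1415  0.0004 -1.7279] [-0.0975 -0.2575 -0.1625 -0.0004 -1.6658 -0.0596]
pail 0.57 [ 0.425  -0.2379  0.1219] [256.4492 185.4525]
bail_grip 0.81 [ 0.4229 -0.2342  0.2678] [262.6142 278.2508]
plate 0.92 [ 0.4297 -0.2429  0.0011] [252.3098 156.8458]
mill 0.7 [ 0.5163 -0.4211  0.0003] [154.7434  18.9473]
orange 50 [172.98   2.68] (172.0, 3.5) (7.0, 10.0) 90.0
orange 59 [254.6271 240.7458] (256.0, 240.5) (22.0, 7.0) 0.0
top 0.56 [ 0.4124 -0.2376] 5.6619647060302825 -5.941708728548451
pail 0.91 [ 0.42497669 -0.24230422  0.11684854]
pail 0.76 [0.24422545 0.26480431 0.00565652]
plate 0.7 [ 0.42476372 -0.24230125 -0.0020617 ]
mill 0.9 [ 0.51519435 -0.42507315  0.0041248 ]
mill 0.62 [ 0.42803799 -0.23470697  0.2684492 ]
```

View pics/m5.png

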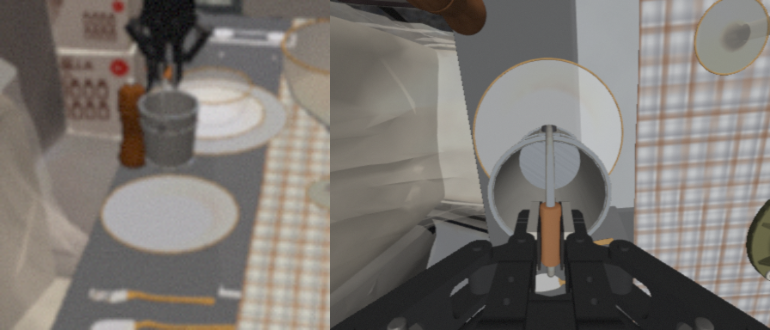

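The pail hangs upright over the plate, with the grip held between the pads and the plate centre at (0.426, -0.2415). I'll lower it to just above contact, then creep.

>>> drive_tool:
  commands:
    - {"angular": [0, 0, 0], "xyz": [0.004, 0, 0.02], "claw": 0}
    - {"angular": [0, 0, 0], "xyz": [0.004, 0, 0.045], "claw": 0}
    - {"angular": [0, 0, 0], "xyz": [0.004, 0, 0.07], "claw": 0}
    - {"angular": [0, 0, 0], "xyz": [0.004, 0, 0.095], "claw": 0}
    - {"angular": [0, 0, 0], "xyz": [0.004, 0, 0.12], "claw": 0}
    - {"angular": [0, 0, 0], "xyz": [0.004, 0, 0.14], "claw": 0}
    - {"angular": [0, 0, 0], "xyz": [0.004, 0, 0.157], "claw": 0}
    - {"angular": [0, 0, 0], "xyz": [0.004, 0, 0.17], "claw": 0}
    - {"angular": [0, 0, 0], "xyz": [0.004, 0, 0.179], "claw": 0}
    - {"angular": [0, 0, 0], "xyz": [0.004, 0, 0.185], "claw": 0}
    - {"angular": [0, 0, 0], "xyz": [0.004, 0, 0.185], "claw": 0}
    - {"angular": [0, 0, 0], "xyz": [0.004, 0, 0.185], "claw": 0}

```text
time_s: 14.65
position: [0.4256, -0.2418, 0.1356]
orientation: [-3.141, -0.0, -1.728]
contact_force: [-0.3, -0.8, -4.0]
gripper_width: 0.01
grasp_force: 58.6
```

>>> drive_tool:
  commands:
    - {"angular": [0, 0, 0], "xyz": [0, 0, 0.0015], "claw": 0}
    - {"angular": [0, 0, 0], "xyz": [0, 0, 0.003], "claw": 0}
    - {"angular": [0, 0, 0], "xyz": [0, 0, 0.0045], "claw": 0}
    - {"angular": [0, 0, 0], "xyz": [0, 0, 0.006], "claw": 0}
    - {"angular": [0, 0, 0], "xyz": [0, 0, 0.006], "claw": 0}

```text
time_s: 15.15
position: [0.4253, -0.2417, 0.1313]
orientation: [3.141, 0.0, -1.728]
contact_force: [-0.3, 0.2, -3.6]
gripper_width: 0.0098
grasp_force: 58.6
```

>>> drive_tool:
  commands:
    - {"angular": [0, 0, 0], "xyz": [0, 0, 0.001], "claw": 0}
    - {"angular": [0, 0, 0], "xyz": [0, 0, 0.002], "claw": 0}
    - {"angular": [0, 0, 0], "xyz": [0, 0, 0.002], "claw": 0}

```text
time_s: 15.45
position: [0.4254, -0.2417, 0.1302]
orientation: [3.141, 0.0, -1.728]
contact_force: [-0.0, 0.8, -3.7]
gripper_width: 0.01
grasp_force: 58.6
```

>>> drive_tool:
  commands:
    - {"angular": [0, 0, 0], "xyz": [0, 0, 0.001], "claw": 0}
    - {"angular": [0, 0, 0], "xyz": [0, 0, 0.002], "claw": 0}
    - {"angular": [0, 0, 0], "xyz": [0, 0, 0.002], "claw": 0}

```text
time_s: 15.75
position: [0.4254, -0.2417, 0.129]
orientation: [3.141, 0.0, -1.728]
contact_force: [-0.8, 0.2, -3.8]
gripper_width: 0.0101
grasp_force: 58.6
```

>>> drive_tool:
  commands:
    - {"angular": [0, 0, 0], "xyz": [0, 0, 0.001], "claw": 0}
    - {"angular": [0, 0, 0], "xyz": [0, 0, 0.0015], "claw": 0}
    - {"angular": [0, 0, 0], "xyz": [0, 0, 0.0015], "claw": 0}

```text
time_s: 16.05
position: [0.4256, -0.2419, 0.1289]
orientation: [-3.141, -0.0, -1.728]
contact_force: [-1.4, -0.3, -0.2]
gripper_width: 0.0098
grasp_force: 59.1
```

>>> drive_tool:
  commands:
    - {"angular": [0, 0, 0], "xyz": [0, 0, 0.001], "claw": 0}
    - {"angular": [0, 0, 0], "xyz": [0, 0, 0.0015], "claw": 0}
    - {"angular": [0, 0, 0], "xyz": [0, 0, 0.0015], "claw": 0}

```text
time_s: 16.35
position: [0.4259, -0.2421, 0.1288]
orientation: [-3.14, -0.001, -1.728]
contact_force: [-2.0, 1.7, 4.9]
gripper_width: 0.0099
grasp_force: 59.6
```

Contact was found at TCP z 0.129, with the force going from -4 to +5 N. I'll ease off to about zero load, check the pail, then open.

>>> drive_tool:
  commands:
    - {"angular": [0, 0, 0], "xyz": [0, 0, -0.001], "claw": 0}
    - {"angular": [0, 0, 0], "xyz": [0, 0, -0.0015], "claw": 0}
    - {"angular": [0, 0, 0], "xyz": [0, 0, -0.0015], "claw": 0}

```text
time_s: 16.65
position: [0.4258, -0.2419, 0.1288]
orientation: [-3.14, -0.0, -1.728]
contact_force: [-0.7, 1.7, 4.2]
gripper_width: 0.01
grasp_force: 59.5
```

```bash
cat > chk.py <<'E'
from h import *
np.set_printoptions(precision=4,suppress=True)
st=state(); print(st['position'],st['contact_force'],st['moment'],st['gripper_width'])
for c in('side','top','wrist'):
    s=cam(c)
    for t in('pail','bail_grip','plate'):
        for r in tip_of(c,t)[:3]:
            p=w(s,r['centre'])
            if p[1]<-.1: print(c,t,round(r['confidence'],2),p)
E
python3 chk.py
```

```text
[ 0.4258 -0.2419  0.1288] [-0.6669  1.6611  4.1752] [ 0.3712  0.072  -0.0119] 0.010031287457322494
side bail_grip 0.63 [ 0.4266 -0.2392  0.1497]
side plate 0.79 [ 0.4267 -0.243  -0.0022]
top pail 0.58 [ 0.4267 -0.2359  0.0012]
top plate 0.94 [ 0.4277 -0.2383 -0.0032]
wrist bail_grip 0.71 [ 0.4259 -0.2388  0.1451]
```

>>> drive_tool:
  commands:
    - {"angular": [0, 0, 0], "xyz": [0, 0, 0], "claw": 0.15}
    - {"angular": [0, 0, 0], "xyz": [0, 0, 0], "claw": 0.2}
    - {"angular": [0, 0, 0], "xyz": [0, 0, 0], "claw": 0.27}
    - {"angular": [0, 0, 0], "xyz": [0, 0, 0], "claw": 0.35}
    - {"angular": [0, 0, 0], "xyz": [0, 0, 0], "claw": 0.35}
    - {"angular": [0, 0, 0], "xyz": [0, 0, 0], "claw": 0.35}
    - {"angular": [0, 0, 0], "xyz": [0, 0, 0], "claw": 0.35}

```text
time_s: 17.95
position: [0.4254, -0.2417, 0.1282]
orientation: [3.141, 0.0, -1.728]
contact_force: [0.4, 0.6, -0.1]
gripper_width: 0.0299
grasp_force: 0.0
```

```bash
python3 chk.py; python3 look.py w6 bail_grip pail
```

```text
[ 0.4254 -0.2417  0.1282] [ 0.377   0.6402 -0.0724] [-0.0053 -0.0339 -0.0077] 0.029881595550844773
side pail 0.87 [ 0.4263 -0.2439 -0.0005]
side bail_grip 0.66 [ 0.423  -0.2386  0.1524]
side plate 0.57 [ 0.4249 -0.2392 -0.001 ]
top pail 0.74 [ 0.4291 -0.24    0.0041]
top plate 0.85 [ 0.4289 -0.24   -0.0024]
wrist pail 0.72 [ 0.4267 -0.2381  0.0005]
wrist bail_grip 0.84 [ 0.4274 -0.2382  0.1471]
[ 0.4254 -0.2417  0.1282] [ 3.1415  0.0001 -1.7282] [-0.1035 -0.2508 -0.3713 -0.0001 -1.4504 -0.0539]
bail_grip 0.79 [ 0.4255 -0.2366  0.1476] [256.338  276.9586]
pail 0.9 [ 0.4217 -0.24    0.0074] [259.6551 186.6539]
```

Released: the force is zero and the pail stands at about (0.4265, -0.240), with the plate at (0.427, -0.240). Now I'll fold the handle to +x by sweeping with the inner finger.

>>> drive_tool:
  commands:
    - {"angular": [0, 0, 0], "xyz": [0, 0, -0.018], "claw": 0.35}
    - {"angular": [0, 0, 0], "xyz": [0, 0.013, -0.018], "claw": 0.35}
    - {"angular": [0, 0, 0], "xyz": [0, 0.025, -0.0165], "claw": 0.35}
    - {"angular": [0, 0, 0], "xyz": [0, 0.0355, -0.0147], "claw": 0.35}
    - {"angular": [0, 0, 0], "xyz": [0, 0.0455, -0.0125], "claw": 0.35}
    - {"angular": [0, 0, 0], "xyz": [0, 0.055, -0.0097], "claw": 0.35}
    - {"angular": [0, 0, 0], "xyz": [0, 0.0645, -0.005], "claw": 0.35}
    - {"angular": [0, 0, 0], "xyz": [0, 0.0733, 0.0003], "claw": 0.35}
    - {"angular": [0, 0, 0], "xyz": [0, 0.0815, 0.0065], "claw": 0.35}
    - {"angular": [0, 0, 0], "xyz": [0, 0.089, 0.0128], "claw": 0.35}
    - {"angular": [0, 0, 0], "xyz": [0, 0.096, 0.02], "claw": 0.35}
    - {"angular": [0, 0, 0], "xyz": [0, 0.096, 0.02], "claw": 0.35}

```text
time_s: 19.9
position: [0.3678, -0.2325, 0.1154]
orientation: [3.141, 0.0, -1.728]
contact_force: [0.1, 0.5, -0.4]
gripper_width: 0.0302
grasp_force: 0.0
```

```bash
python3 chk.py
```

```text
[ 0.3678 -0.2325  0.1154] [ 0.0949  0.4546 -0.3611] [0.007  0.0026 0.0026] 0.03016111241929815
side pail 0.56 [ 0.4257 -0.2429  0.0036]
side bail_grip 0.58 [ 0.3774 -0.2329  0.1231]
side plate 0.69 [ 0.4255 -0.2401 -0.0038]
side plate 0.47 [ 0.4244 -0.2419  0.0004]
wrist pail 0.69 [ 0.4235 -0.242   0.003 ]
wrist bail_grip 0.8 [ 0.3773 -0.2298  0.1239]
```

The handle follows, at about 0.93 rad (grip at e≈49 mm, z 0.1235). I'll continue to the stop, then retreat upwards.

>>> drive_tool:
  commands:
    - {"angular": [0, 0, 0], "xyz": [0, 0.006, 0.0065], "claw": 0.35}
    - {"angular": [0, 0, 0], "xyz": [0, 0.011, 0.0125], "claw": 0.35}
    - {"angular": [0, 0, 0], "xyz": [0, 0.0145, 0.017], "claw": 0.35}
    - {"angular": [0, 0, 0], "xyz": [0, 0.0145, 0.017], "claw": 0.35}
    - {"angular": [0, 0, 0], "xyz": [0, 0.007, 0.013], "claw": 0.35}
    - {"angular": [0, 0, 0], "xyz": [0, 0.002, 0.0], "claw": 0.4}
    - {"angular": [0, 0, 0], "xyz": [0, 0.002, -0.05], "claw": 0.4}
    - {"angular": [0, 0, 0], "xyz": [0, 0.002, -0.08], "claw": 0.2}
    - {"angular": [0, 0, 0], "xyz": [0, 0.002, -0.08], "claw": 0}
    - {"angular": [0, 0, 0], "xyz": [0, 0.002, -0.08], "claw": 0}
    - {"angular": [0, 0, 0], "xyz": [0, 0.002, -0.08], "claw": 0}

```text
time_s: 21.6
position: [0.3671, -0.2324, 0.1635]
orientation: [3.14, 0.0, -1.728]
contact_force: [0.5, -0.5, 0.1]
gripper_width: -0.0001
grasp_force: 0.0
```

```bash
python3 chk.py; python3 - <<'E'
from seg import *
s=cam('wrist');P=[.37,-.232,.115]; g=grip(s,P,40); print(g); a=ray(s,*g[0])
t=cam('side'); h=grip(t,P,12); print(h); print(tri([a,ray(t,*h[0])]))
E
```

```text
[ 0.3671 -0.2324  0.1635] [ 0.4978 -0.5262  0.0838] [-0.0142  0.0134  0.0466] -7.806052751550447e-05
side pail 0.67 [ 0.4263 -0.2444  0.0013]
side pail 0.2 [ 0.5106 -0.4236  0.0011]
side bail_grip 0.52 [ 0.3687 -0.2294  0.114 ]
side plate 0.77 [ 0.4275 -0.2429 -0.003 ]
side plate 0.45 [ 0.3729 -0.2303  0.1152]
wrist pail 0.74 [ 0.4236 -0.2412  0.0052]
wrist bail_grip 0.69 [ 0.3735 -0.2307  0.1118]
(array([252.6116, 212.1621]), array([0.0048, 1.    ]), np.float64(43.061448699436625), np.int32(623))
(array([269.8 , 149.65]), array([-0.4407,  0.8976]), np.float64(5.810387976028588), np.int32(20))
[ 0.3686 -0.2342  0.1146]
```

The grip is now at (0.3686, -0.2335, 0.114), essentially folded. I'll press it down lightly from above with shut fingertips to make sure it reaches the stop.

>>> drive_tool:
  commands:
    - {"angular": [0, 0, 0], "xyz": [0, 0, 0.025], "claw": 0}
    - {"angular": [0, 0, 0], "xyz": [0, 0, 0.05], "claw": 0}
    - {"angular": [0, 0, 0], "xyz": [0, 0, 0.065], "claw": 0}
    - {"angular": [0, 0, 0], "xyz": [0, 0, 0.07], "claw": 0}
    - {"angular": [0, 0, 0], "xyz": [0, 0, 0.074], "claw": 0}
    - {"angular": [0, 0, 0], "xyz": [0, 0, 0.074], "claw": 0}

```text
time_s: 22.9
position: [0.3674, -0.2326, 0.1198]
orientation: [3.142, -0.0, -1.728]
contact_force: [-0.2, -0.5, -0.7]
gripper_width: 0.0002
grasp_force: 0.0
```

>>> drive_tool:
  commands:
    - {"angular": [0, 0, 0], "xyz": [0, 0, 0.002], "claw": 0}
    - {"angular": [0, 0, 0], "xyz": [0, 0, 0.004], "claw": 0}
    - {"angular": [0, 0, 0], "xyz": [0, 0, 0.004], "claw": 0}

```text
time_s: 23.2
position: [0.3674, -0.2325, 0.1175]
orientation: [-3.141, 0.0, -1.728]
contact_force: [1.3, 0.6, 0.6]
gripper_width: 0.0001
grasp_force: 0.0
```

>>> drive_tool:
  commands:
    - {"angular": [0, 0, 0], "xyz": [0, 0, 0.001], "claw": 0}
    - {"angular": [0, 0, 0], "xyz": [0, 0, 0.002], "claw": 0}
    - {"angular": [0, 0, 0], "xyz": [0, 0, 0.002], "claw": 0}

```text
time_s: 23.5
position: [0.3673, -0.2325, 0.1162]
orientation: [3.141, 0.0, -1.728]
contact_force: [-0.2, 0.8, 0.2]
gripper_width: 0.0002
grasp_force: 0.0
```

>>> drive_tool:
  commands:
    - {"angular": [0, 0, 0], "xyz": [0, 0, 0.001], "claw": 0}
    - {"angular": [0, 0, 0], "xyz": [0, 0, 0.0015], "claw": 0}
    - {"angular": [0, 0, 0], "xyz": [0, 0, 0.0015], "claw": 0}

```text
time_s: 23.8
position: [0.3673, -0.2325, 0.1152]
orientation: [3.141, 0.0, -1.728]
contact_force: [0.1, 0.2, -0.3]
gripper_width: -0.0002
grasp_force: 0.0
```

>>> drive_tool:
  commands:
    - {"angular": [0, 0, 0], "xyz": [0, 0, 0.001], "claw": 0}
    - {"angular": [0, 0, 0], "xyz": [0, 0, 0.0015], "claw": 0}
    - {"angular": [0, 0, 0], "xyz": [0, 0, 0.0015], "claw": 0}

```text
time_s: 24.1
position: [0.3674, -0.2326, 0.115]
orientation: [-3.141, -0.0, -1.728]
contact_force: [-0.9, 2.9, 5.2]
gripper_width: 0.0
grasp_force: 2.4
```

>>> drive_tool:
  commands:
    - {"angular": [0, 0, 0], "xyz": [0, 0, -0.03], "claw": 0}
    - {"angular": [0, 0, 0], "xyz": [0, 0, -0.08], "claw": 0}
    - {"angular": [0, 0, 0], "xyz": [0, 0, -0.16], "claw": 0}
    - {"angular": [0, 0, 0], "xyz": [0, 0, -0.24], "claw": 0}
    - {"angular": [0, 0, 0], "xyz": [0, 0, -0.32], "claw": 0}
    - {"angular": [0, 0, 0], "xyz": [0, 0, -0.35], "claw": 0}
    - {"angular": [0, 0, 0], "xyz": [0, 0, -0.35], "claw": 0}
    - {"angular": [0, 0, 0], "xyz": [0, 0, -0.35], "claw": 0}

```text
time_s: 24.9
position: [0.3676, -0.2323, 0.3235]
orientation: [3.141, 0.001, -1.728]
contact_force: [0.5, -0.3, -1.6]
gripper_width: 0.0002
grasp_force: 0.0
```

```bash
python3 chk.py; python3 - <<'E'
from seg import *
P=[.369,-.233,.113]; s=cam('wrist'); g=grip(s,P,25); print(g,px(s,P)); a=ray(s,*g[0])
t=cam('side'); h=grip(t,P,12); print(h); print(tri([a,ray(t,*h[0])]))
for c in('side','top'):
    s=cam(c)
    for n in('spoon','fork','mill','tray'):
        for r in tip_of(c,n)[:1]: print(c,n,r['confidence'],w(s,r['centre']))
E
```

```text
[ 0.3676 -0.2323  0.3235] [ 0.5336 -0.2661 -1.5994] [-0.0225 -0.0382 -0.0315] 0.00016741688618855785
side pail 0.93 [ 0.423  -0.2413  0.0003]
side bail_grip 0.48 [ 0.3714 -0.2281  0.1106]
side plate 0.86 [ 0.4265 -0.2402 -0.0015]
top bail_grip 0.42 [ 0.3734 -0.2325  0.1123]
wrist pail 0.63 [ 0.421  -0.2385  0.0048]
wrist bail_grip 0.61 [ 0.3677 -0.2322  0.1085]
(array([255. , 165.5]), array([0., 1.]), np.float64(27.0), np.int32(196)) [254.1842 164.5693]
(array([270.0952, 150.381 ]), array([-0.4942,  0.8693]), np.float64(5.829348311306438), np.int32(21))
[ 0.3676 -0.2318  0.1134]
side spoon 0.54 [0.4101 0.0252 0.0049]
side fork 0.63 [ 0.4317 -0.0395  0.0029]
side mill 0.8 [ 0.5154 -0.4263 -0.0005]
side tray 0.7 [ 0.4172  0.2542 -0.0001]
top fork 0.53 [ 0.3733 -0.2338  0.1133]
top tray 0.78 [ 0.4172  0.2592 -0.0001]
```

The handle met its stop at exactly the expected height (5 N at z 0.115). The pail stands central on the plate, nothing else has moved, and the gripper is clear, so I'm handing in.

```bash
python3 -c "
from station import *
print(finish_job())"
```

```text
the job is handed in; nothing more can be done
None
```

The pail stands upright within a few mm of the middle of the plate with its handle folded down to the stop, the tray, spoon, fork and mill measured where they were, and the job was handed in at about 25 s of the 72 s (no verdict was returned).

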